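# Lock the strainer bowl up into the rainwater filter head

### The job

Pick the white strainer bowl out of the steel dish by its blue handle, offer it up from below into the grey filter head with the handle under the yellow mark, then twist it round to the green mark until its lugs lock fully home, and let go so that it hangs there by itself. Go by feel and be gentle: do not ram or wrench the bowl against the head, and leave the dispenser, glass bottle, funnel and brush head where they stand.

Things in the scene. Friction and masses are not known exactly. Their poses are not given: they have to be found in the camera images.
- bowl: White strainer bowl, about 0.22 kg, standing in the dish. Origin at the centre of its underside, z up along its axis. Cup of radius 30 mm (32 at the shoulder) from z=0 to 50, then a neck of radius 21.5 mm up to z=72 with three lugs. Straight blue rubber-clad handle along the body's -x from radius 27 to 131 mm, flat-sided, 18 mm wide (y), 22 mm tall (z=27 to 49).
- bowl_lug (a point): Middle of one blue lug of the bowl's neck, on its +x side, opposite the handle; the other two lie 60 degrees either side of the handle. Lugs are 10 mm wide (7 mm in their top 2 mm), 6 mm tall (bowl z=62 to 68), and reach to radius 29.5 mm.
- bowl_grip (a point): Point inside the bowl's handle to grip at: on its centre line, 105 mm from the bowl's axis, 38 mm above its underside. Axes as the bowl's.
- stand: Fixed filter stand: origin on the work surface straight below the head's axis, z up. Plywood backboard (90 mm wide, 170 tall) at x=86 to 104 mm, 12 mm base plate at x=30 to 125 mm; two copper pipes run from head to board at 155 mm height. The head, a grey cup of outer radius 38 mm, 40 mm tall, open below, overhangs freely.
- port (a point): Nominal centre of the head's mouth at its underside, 140 mm above the work surface, on the stand's axis; axes as the stand's. The real head, rigid, is up to 6 mm higher or lower than this and turned up to 0.35 rad either way about its vertical axis. Inside are three ledges (inner radius 24.5 mm, wall 32.5 mm) with three gaps 16 mm wide for the lugs.
- entry_mark (a point): Nominal place of the yellow mark on the head's side, radius 38 mm, 154.5 degrees from stand +x counted counter-clockwise from above. The real mark is turned with the head. With the handle pointing to it (5 degrees of play) the lugs pass up through the gaps; otherwise their tops hit the ledges' underside, level with the head's underside.
- lock_mark (a point): Nominal place of the green mark on the head's side, 51 degrees counter-clockwise from above from the yellow one. Turning that way, the lugs cross lands 8 mm above the head's underside, then come over pockets (floor at 5 mm), and meet a stop about 55 degrees from entry. Let go there, the bowl drops 3 mm into the pockets and cannot turn back; its origin is then 57 mm below the underside.
- seal (a joint): Sprung seal plate in the head that the bowl's neck pushes up: 0 m free (face 12 mm above the head's underside), 0.003 with the bowl locked in its pockets, 0.006 with the lugs level with the lands' top, 0.009 hard up. It pushes down with 0.6 N at 0, 2.4 N at 0.009, and is rigid beyond that.
- dish: Loose shallow stainless dish, radius 76 mm, 14 mm tall, floor 3 mm thick, holding the bowl at first. Origin under its centre.
- dispenser: Bystander: white press-button plastic dispenser, 60 x 75 x 144 mm tall. Origin under its centre.
- glass_bottle: Bystander: clear glass bottle with a twist cap, radius 30 mm, 170 mm tall. Origin under its centre.
- funnel: Bystander: turquoise plastic funnel standing mouth down, radius 48 mm, 100 mm tall. Origin under its centre.
- brush_head: Bystander: white bristle toilet brush head standing upright, radius 43 mm, 102 mm tall. Origin under its centre.

How it is judged (in metres and radians):
On the way, in this order (a step that is already met when the one before it is completed fails the run):
1. the bowl is lifted clear of the dish (height (world z) of bowl above 0.03 m), for 0.2 s.
2. the bowl's lugs have entered the head and its neck presses the seal up (value of joint seal above 0.005 m and horizontal distance between bowl and port below 0.006 m), for 0.1 s.
At the end, for the whole second after the job is handed in: The bowl, let go, hangs still by its lugs in their pockets (seal pressed 1.5 to 4.5 mm), axis within 5 mm of the head's and 0.1 rad of upright, handle turned to the green mark (grip point at most 10 mm to the stand's +y side, over 60 mm to its -x side) (value of joint seal between 0.0015 and 0.0045 m and horizontal distance between bowl and port below 0.005 m and angle between bowl's own z axis and vertical below 0.1 rad and y of bowl_grip in the frame of stand below 0.01 m and x of bowl_grip in the frame of stand below -0.06 m and z of bowl in the frame of port above -0.068 m and linear speed of bowl below 0.01 m/s); the robot touches nothing.
It fails at once if the bowl is forced against the head with more than 50 N (contact force between bowl and stand above 50 N).
It fails at once if the press-button dispenser is shifted by more than 20 mm or tipped (distance of dispenser from where it was at the start of the episode above 0.02 m or angle between dispenser's own z axis and vertical above 0.3 rad).
It fails at once if the glass bottle is shifted by more than 20 mm or tipped (distance of glass_bottle from where it was at the start of the episode above 0.02 m or angle between glass_bottle's own z axis and vertical above 0.3 rad).
It fails at once if the funnel is shifted by more than 20 mm or tipped (distance of funnel from where it was at the start of the episode above 0.02 m or angle between funnel's own z axis and vertical above 0.3 rad).
It fails at once if the brush head is shifted by more than 20 mm or tipped (distance of brush_head from where it was at the start of the episode above 0.02 m or angle between brush_head's own z axis and vertical above 0.3 rad).
It also fails if it takes over 72 s, if anything falls off the work surface, if the arm or the gripper's body presses on something with over 40 N, if the wrist force passes 120 N, or if a joint passes its speed limit or range.

### The arm

A 6-joint arm with a two-finger parallel gripper is mounted at the origin on the work surface. World frame = base frame: x ahead of the robot, y to its left, z up, the work surface at z = 0. Lengths are in mm, angles in rad, forces in N, time in s.
With the tool pointing down it reaches from about 300 to 825 mm from the base axis. Payload 5.4 kg.
Tool frame: the origin (TCP) lies at the very end of the fingers, on their centre line; the grasp point (between the pads) lies 19 mm behind it; z points along the fingers, y is the line along which they close (so a half turn about z gives the same grasp; the last joint's range is limited). The gripper opens to 92 mm and grips with 3 to 60 N. Pads are 20 mm wide; open, the fingers measure 128 mm over their backs; the gripper's body (75 mm by 189 mm) begins 69 mm behind the grasp point.
Start: joints at [-1.436, 0.158, 1.597, -0, 1.386, -0.21], TCP at [194.331, -541.148, 214.601] pointing down, gripper open.
Joint ranges: [-2.91, 2.91], [-0.94, 2.29], [0.18, 2.7], [-1.29, 4.43], [0.17, 2.64], [-3, 3]. Speed limits (rad/s): [2.57, 2.57, 3.14, 3.14, 3.14, 3.14].

### API

Orientations are given as [roll, pitch, yaw] about the fixed x, y, z axes, in that order (R = Rz(yaw) Ry(pitch) Rx(roll)).
In Python, from workcell import monitor, optics, env, models gives the robot as it stands.
- The arm moves only by the tool servo_tool, never from a script. Its argument "series" is a list of rows, each a list of 2 entries, a list of its own where there are three numbers: the shift along the tool's x, y, z in mm, then the turn about the tool's z in rad. In form: [[[tx, ty, tz], roll], ...]. A call has 1 to 5 rows; each row is the pose to reach, as a shift and turn from the pose commanded when the call began, along the tool's axes at that moment; what a row does not reach only later rows make up. A row lasts 1/8 s, in which the tool goes at most 62.5 mm and 10.7 degrees, less where a joint would pass 70% of its speed; a pose out of reach is approached as far as the arm can. A call with a gripper value outside its range is refused whole. "fingers" is the finger opening in mm, from 0 to 91.9, set as the call begins (left out, the last holds). The fingers move at their own pace and stop on an object; "squeeze" is the grip in N (left out, the last holds). Time passes only in rows, so rows that repeat a pose let the fingers close. It gives the time, the measured TCP pose, the force, the opening and the grip force at its end, in the units of the state.
- monitor.observe(): the state, without advancing time (a new reading comes with each control period).
- optics.camera(name): name is "scene" or "top" or "wrist"; returns a dict with "pixels" (480x640x3 uint8, blue, green, red), "fx", "fy", "cx", "cy" (pixels), "rvec" (rotation vector, rad) and "tvec" (3), from world to camera coordinates, as OpenCV has them. Camera axes: x right, y down, z forward; pixel columns grow to the right and rows downward; lengths in mm; the calibration is good to about 2 mm. A picture is of the moment at which its call begins. There is no depth.
- env.sign_off(): hands the job in; it is judged then, once.
Trained networks look in a picture, given as the dict that the camera call returned (one of the last four; its "shot" number tells which), for a name from the list of things; names that differ only in an ending like _2 or _b are one class to them, and where a whole thing is asked for, a point or a joint stands for the part that bears it (a point fixed in the world has none). Each returns a list of dicts, best first, with "confidence" (0 to 1); they miss things now and then, are a little off and sometimes report something else, mostly with a low value. They report only what shows in the picture. A call takes as long as a camera call.
- models.spot_in(picture, target): "uv" ([column, row] in pixels, amid what is visible of it).
The state is a dict: "time_s": time; "joints": joint angles; "joint_velocities": joint speeds; "joint_torque": joint torques, N m; "ee_pos": TCP position; "orientation": TCP orientation; "wrist_force": force on the tool from outside, world axes, zero at the start; "torque": the same for the moment, N m; "gripper_width": opening from 0.0 (shut) to 1.0 (fully open); "grasp_force": force on a finger pad.
Only numpy, scipy, OpenCV 4.12 (cv2) and the standard library are available. Lean on these libraries where they do the work, as an engineer would, in place of code of your own. Each camera call takes 0.05 s, during which the arm holds its last target. There are 200 camera calls.

## Working session

There is one attempt and no reset: what is moved stays moved. The work goes in short steps, Python scripts to look and compute and a tool call to move; the robot and the scene stay as the last step left them, time stands still between calls to the robot, and variables do not carry over. Pictures are saved under pics/ and viewed, at most 10 in all, crops included, and the job is handed in when it is done.

Besides the shell and the picture viewer there is one more tool, called after "Request:" as name(argument=value, ...) on one line, values as JSON. servo_tool: Moves the arm, as the interface text tells. Its arguments: {"type":"object","properties":{"series":{"type":"array"},"fingers":{"type":"number"},"squeeze":{"type":"number"}},"required":["series"]}

```bash
mkdir -p pics; cat > h.py <<'E'
import numpy as np, cv2
from scipy.spatial.transform import Rotation as R
from workcell import monitor, optics, env, models
def P(c):
    Rm=cv2.Rodrigues(np.array(c["rvec"],float))[0]; return Rm,np.array(c["tvec"],float).ravel()
def proj(c,p):
    Rm,t=P(c); q=np.atleast_2d(p)@Rm.T+t; return np.c_[c["fx"]*q[:,0]/q[:,2]+c["cx"],c["fy"]*q[:,1]/q[:,2]+c["cy"]]
def ray(c,uv):
    Rm,t=P(c); d=Rm.T@np.array([(uv[0]-c["cx"])/c["fx"],(uv[1]-c["cy"])/c["fy"],1]); return -Rm.T@t,d
def atz(c,uv,z):
    o,d=ray(c,uv); return o+d*(z-o[2])/d[2]
E
python3 - <<'E'
from h import *
s=monitor.observe(); print({k:np.round(v,3).tolist() for k,v in s.items()})
for n in("scene","top"):
    c=optics.camera(n); cv2.imwrite(f"pics/{n}0.png",c["pixels"]); print(n,ray(c,(320,240)))
    for t in["bowl","bowl_lug","bowl_grip","stand","port","entry_mark","lock_mark","dish","dispenser","glass_bottle","funnel","brush_head"]:
        try:
            for r in models.spot_in(c,t)[:2]: print(t,np.round(r["uv"],1),round(r["confidence"],2),np.round(atz(c,r["uv"],{"bowl":40,"bowl_grip":38,"stand":155,"bowl_lug":68}.get(t,50)),0))
        except Exception as e: print(t,e)
E
```

```text
{'time_s': 0.0, 'joints': [-1.436, 0.159, 1.598, -0.0, 1.386, -0.21], 'joint_velocities': [-0.0, -0.001, 0.001, -0.001, -0.001, -0.001], 'joint_torque': [0.0, -38.557, -32.211, 0.07, 0.038, -0.0], 'ee_pos': [194.236, -540.552, 213.643], 'orientation': [-3.14, -0.0, 0.345], 'wrist_force': [-0.204, 0.018, -0.216], 'torque': [-0.021, 0.046, 0.042], 'grasp_force': 0.0, 'gripper_width': 0.999}
scene (array([1311.94204003,  -65.60835324,  753.06404413]), array([-0.71884742,  0.07070428, -0.69190655]))
bowl [228.6 248.1] 0.58 [ 580. -206.   40.]
bowl [393.1 263.1] 0.49 [660. 165.  40.]
bowl_lug [228.1 251.9] 0.9 [ 621. -201.   68.]
bowl_grip [229.4 251.4] 0.73 [ 589. -204.   38.]
stand [394.1 263.6] 0.93 [767. 129. 155.]
port [390.3 261.7] 0.76 [665. 156.  50.]
entry_mark [390.8 260.2] 0.59 [660. 158.  50.]
lock_mark [392.2 260.2] 0.84 [661. 162.  50.]
dish [218.9 258.5] 0.9 [ 622. -224.   50.]
dispenser [497.  245.7] 0.86 [636. 417.  50.]
dispenser [395.1 260.7] 0.43 [663. 168.  50.]
glass_bottle [328.4 306. ] 0.8 [775.   5.  50.]
glass_bottle [392.2 261.7] 0.67 [665. 161.  50.]
funnel [494.9 215.2] 0.95 [529. 454.  50.]
brush_head [136.3 275.6] 0.66 [ 657. -394.   50.]
top (array([ 501.95953411,   52.87758621, 1628.46647086]), array([ 8.42042694e-02,  4.18813622e-04, -9.96565108e-01]))
bowl [410.3 261.8] 0.79 [ 574. -201.   40.]
bowl_lug [413.  261.8] 0.87 [ 572. -204.   68.]
bowl_grip [414.2 263.6] 0.66 [ 569. -213.   38.]
stand [282.1 219.3] 0.82 [682. 153. 155.]
port [281.7 225.1] 0.65 [678. 162.  50.]
entry_mark [283.5 220. ] 0.76 [692. 157.  50.]
lock_mark [282.3 219.8] 0.76 [693. 160.  50.]
dish [413.8 263.1] 0.9 [ 570. -209.   50.]
dispenser [189.9 230.2] 0.57 [664. 421.  50.]
glass_bottle [335.8 185. ] 0.72 [792.   8.  50.]
funnel [172.6 284.4] 0.7 [512. 466.  50.]
brush_head [474.2 233.2] 0.69 [ 653. -381.   50.]
```

```bash
python3 - <<'E'
import cv2
a=cv2.imread("pics/top0.png"); cv2.imwrite("pics/top0c.png",cv2.resize(a[140:340,140:540],None,fx=2,fy=2,interpolation=cv2.INTER_CUBIC))
b=cv2.imread("pics/scene0.png"); cv2.imwrite("pics/scene0c.png",cv2.resize(b[150:350,120:520],None,fx=2,fy=2,interpolation=cv2.INTER_CUBIC))
E
```

```text
(no output)
```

View pics/top0c.png

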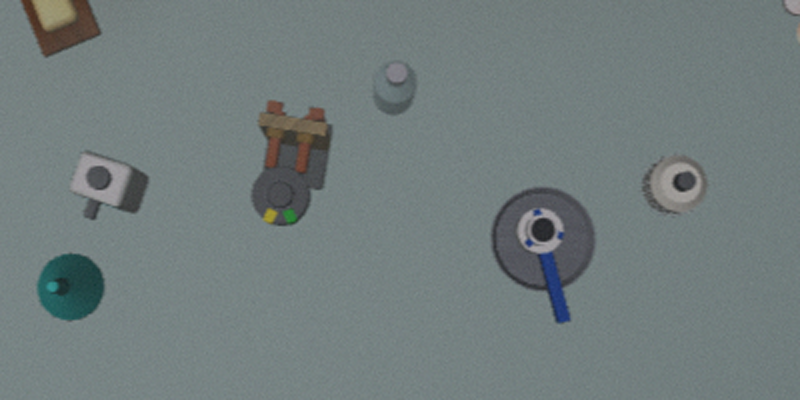

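View pics/scene0c.png

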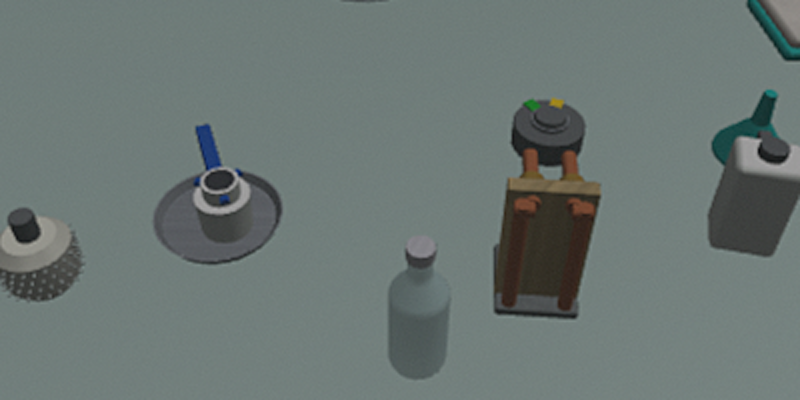

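The top view (400×200 crop at 140,140, ×2) shows the bowl in the dish at about px (411,256), its handle running to about (421,300). The head is at (280,237), with yellow at (275,247) and green at (285,247). The bystanders are well away from it. Next I'll segment the handle and marks.

```bash
cat >> h.py <<'E'
def seg(c,lo,hi,roi=None):
    h=cv2.cvtColor(cv2.GaussianBlur(c["pixels"],(3,3),0),cv2.COLOR_BGR2HSV); m=cv2.inRange(h,np.array(lo),np.array(hi))
    n,l,s,ce=cv2.connectedComponentsWithStats(m); 
    if roi:
        pass
    o=sorted([(s[i,4],ce[i],i) for i in range(1,n) if s[i,4]>12],key=lambda a:-a[0]); return o,l
E
python3 - <<'E'
from h import *
c=optics.camera("top")
o,l=seg(c,(105,110,40),(130,255,255)); 
a=o[0]; ys,xs=np.where(l==a[2]); pts=np.array([atz(c,(x,y),49)[:2] for x,y in zip(xs,ys)])
print("blue",[(int(q[0]),q[1].round(1)) for q in o[:4]])
m=pts.mean(0); w,v=np.linalg.eigh(np.cov((pts-m).T)); d=v[:,1]*(-np.sign(v[0,1])); t=(pts-m)@d
print("handle mid",m,"dir deg",np.degrees(np.arctan2(d[1],d[0])),"ends",m+d*t.min(),m+d*t.max(),t.max()-t.min())
for n,lo,hi in(("yel",(20,110,90),(35,255,255)),("grn",(45,110,60),(80,255,255))):
    o,l=seg(c,lo,hi); print(n,[(int(q[0]),q[1].round(1),atz(c,q[1],180).round(1)) for q in o[:3]])
w=optics.camera("wrist"); o,d=ray(w,(320,240)); print("wrist",o.round(1),d.round(3),w["fx"]); cv2.imwrite("pics/w0.png",w["pixels"])
E
```

```text
blue [(239, array([416.9, 283.1]))]
handle mid [ 513.61952635 -217.23021858] dir deg -165.78193273705008 ends [ 560.41018569 -205.37466094] [ 465.73692401 -229.36244667] 97.6649391629526
yel [(31, array([274.5, 247.4]), array([605.5, 171.1, 180. ]))]
grn [(33, array([284.6, 247.8]), array([604.4, 145. , 180. ]))]
wrist [ 271.9 -513.4  385.4] [-0.287 -0.1   -0.953] 393.93282939996266
```

Request:
servo_tool(series=[[[80,-41,10],0.05],[[160,-82,20],0.097],[[240,-123,30],0.097],[[320,-164,45],0.097],[[360,-185,55],0.097]], fingers=60, squeeze=50)

```text
time_s: 2.02
ee_pos: [407.3, -313.4, 175.3]
orientation: [3.14, -0.001, 0.248]
wrist_force: [0.3, -0.6, 0.2]
gripper_width: 0.652
grasp_force: 0.0
```

```bash
python3 - <<'E'
from h import *
s=monitor.observe(); print(s["time_s"],s["ee_pos"],s["orientation"],s["gripper_width"])
c=optics.camera("wrist"); cv2.imwrite("pics/w1.png",c["pixels"])
G=np.array([490.9,-223,49]); B=np.array([592.7,-197.2,75]); print(proj(c,[G,B,[465.7,-229.4,52]]))
print(models.spot_in(c,"bowl_grip")[:2])
o,l=seg(c,(105,110,40),(130,255,255)); print([(int(q[0]),q[1].round(1)) for q in o[:5]])
a=o[0]; ys,xs=np.where(l==a[2]); pts=np.array([atz(c,(x,y),50)[:2] for x,y in zip(xs,ys)])
m=pts.mean(0); w,v=np.linalg.eigh(np.cov((pts-m).T)); d=v[:,1]*(-np.sign(v[0,1])); t=(pts-m)@d
print("handle mid",m,"dir deg",np.degrees(np.arctan2(d[1],d[0])),"ends",m+d*t.min(),m+d*t.max(),t.max()-t.min(),xs.min(),xs.max(),ys.min(),ys.max())
E
```

```text
2.025 [ 407.29992679 -313.35444202  175.28144969] [ 3.14044104e+00 -5.81351628e-04  2.47557190e-01] 0.6518348032989212
[[ 225.35776945   84.1862775 ]
 [ 201.12346741 -117.797891  ]
 [ 227.06263302  122.56131567]]
[{'uv': [224.6, 60.5], 'confidence': 0.81}]
[(3069, array([222. ,  55.5]))]
handle mid [ 508.17593782 -217.86316174] dir deg -165.694199626429 ends [ 541.45527836 -209.37677617] [ 470.54671695 -227.4587869 ] 73.17775067405998 205 238 0 115
```

View pics/w1.png

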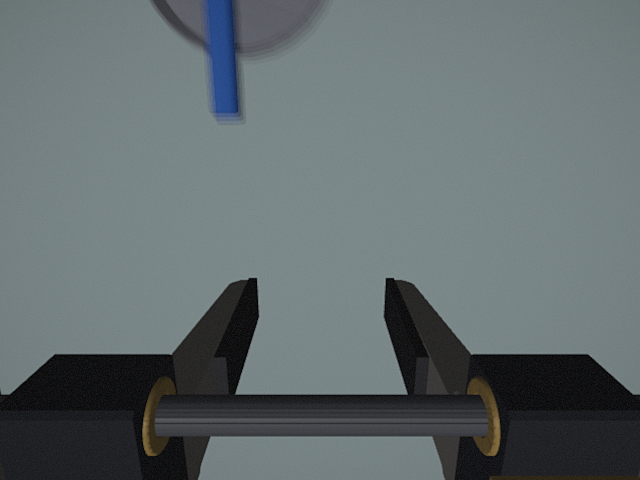

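The handle shows at about px (222,55), end at (228,115), and its line agrees with the top-camera estimate to about 1 mm. Moving above the grip point.

Request:
servo_tool(series=[[[35,-22,20],0],[[70,-45,40],0],[[105,-67,65],0],[[105,-67,65],0],[[105,-67,65],0]])

```text
time_s: 2.75
ee_pos: [491.3, -225.1, 110.6]
orientation: [3.141, -0.0, 0.248]
wrist_force: [-0.9, 0.5, 0.1]
gripper_width: 0.651
grasp_force: 0.0
```

```bash
python3 - <<'E'
from h import *
s=monitor.observe(); print(s["time_s"],s["ee_pos"],s["orientation"])
c=optics.camera("wrist"); cv2.imwrite("pics/w2.png",c["pixels"])
o,l=seg(c,(105,110,40),(130,255,255)); print([(int(q[0]),q[1].round(1)) for q in o[:5]])
a=o[0]; ys,xs=np.where(l==a[2]); 
ys,xs=np.where(l==a[2]); pts=np.array([atz(c,(x,y),52)[:2] for x,y in zip(xs,ys)])
m=pts.mean(0); w,v=np.linalg.eigh(np.cov((pts-m).T)); d=v[:,1]*(-np.sign(v[0,1])); t=(pts-m)@d
print("handle mid",m,"dir deg",np.degrees(np.arctan2(d[1],d[0])),"ends",m+d*t.min(),m+d*t.max(),t.max()-t.min(),xs.min(),xs.max(),ys.min(),ys.max())
E
```

```text
2.75 [ 491.25157242 -225.12001774  110.63520084] [ 3.14061647e+00 -2.60033760e-05  2.47542613e-01]
[(4660, array([319.1, 211.4])), (333, array([319.3,  10.7])), (307, array([362.5,  96.8])), (303, array([275.8,  96.7]))]
handle mid [ 516.34076526 -217.77434527] dir deg -165.99122205511662 ends [ 561.37201442 -206.53946573] [ 465.43735387 -230.47427489] 98.8753466991644 304 334 133 293
```

Request:
servo_tool(series=[[[0,-1,40],0],[[0,-1,75],0],[[0,-1,88],0],[[0,-1,88],0],[[0,-1,88],0]])

```text
time_s: 3.42
ee_pos: [492.2, -224.3, 23.9]
orientation: [3.139, -0.002, 0.247]
wrist_force: [0.2, -0.2, 0.8]
gripper_width: 0.654
grasp_force: 0.0
```

Request:
servo_tool(series=[[[0,0,0],0],[[0,0,0],0],[[0,0,0],0],[[0,0,0],0],[[0,0,0],0]], fingers=5, squeeze=50)

```text
time_s: 4.05
ee_pos: [491.1, -223.1, 22.1]
orientation: [3.141, -0.0, 0.248]
wrist_force: [-0.5, 0.6, 0.5]
gripper_width: 0.194
grasp_force: 50.0
```

Gripped at 18 mm. Lifting straight up.

Request:
servo_tool(series=[[[0,0,-8],0],[[0,0,-20],0],[[0,0,-45],0],[[0,0,-75],0],[[0,0,-75],0]])

```text
time_s: 4.68
ee_pos: [493.0, -224.5, 100.2]
orientation: [3.137, -0.004, 0.248]
wrist_force: [1.3, -0.3, -1.4]
gripper_width: 0.19
grasp_force: 50.0
```

```bash
python3 - <<'E'
from h import *
s=monitor.observe(); print({k:np.round(s[k],3).tolist() for k in("time_s","ee_pos","orientation","wrist_force","torque","gripper_width")})
c=optics.camera("wrist"); o,l=seg(c,(105,110,40),(130,255,255)); print([(int(q[0]),q[1].round(1)) for q in o[:5]]); ys,xs=np.where(l==o[0][2]); print(ys.min(),ys.max())
E
```

```text
{'time_s': 4.675, 'ee_pos': [493.045, -224.522, 100.222], 'orientation': [3.137, -0.004, 0.248], 'wrist_force': [1.283, -0.252, -1.438], 'torque': [-0.025, 0.201, -0.023], 'gripper_width': 0.19}
[(11049, array([320.9, 261.7])), (969, array([246.3,  84.5])), (968, array([396.7,  85.1]))]
144 384
```

Request:
servo_tool(series=[[[17,-45,-25],0.1],[[34,-91,-50],0.2],[[51,-137,-50],0.3],[[68,-183,-50],0.4],[[85,-228,-50],0.5]])

```text
time_s: 5.35
ee_pos: [516.4, 20.7, 145.3]
orientation: [-3.142, 0.003, -0.256]
wrist_force: [0.1, 0.2, -2.7]
gripper_width: 0.191
grasp_force: 50.0
```

```bash
cat >> h.py <<'E'
def to(x,y,z,yaw):
    s=monitor.observe(); p=np.array(s["ee_pos"]); r=R.from_euler("xyz",s["orientation"]); w=s["orientation"][2]
    X=np.array([np.cos(w),np.sin(w)]);Y=np.array([np.sin(w),-np.cos(w)]); d=np.array([x,y])-p[:2]
    print("t",s["time_s"],"ee",p.round(1),"yaw",round(w,4),"F",np.round(s["wrist_force"],1),"T",np.round(s["torque"],2)); print("shift",(d@X).round(1),(d@Y).round(1),(p[2]-z).round(1),"roll",round(w-yaw,4))
E
python3 -c "
from h import *
to(529.7,114.4,150,-.489)"
```

```text
t 5.35 ee [516.4  20.7 145.3] yaw -0.2557 F [ 0.1  0.2 -2.7] T [ 0.08  0.17 -0.03]
shift -10.8 -94.0 -4.7 roll 0.2333
```

Request:
servo_tool(series=[[[-3,-35,-4],0.1],[[-7,-70,-4],0.2],[[-10,-92,-4],0.235],[[-10,-92,-4],0.235],[[-10,-92,-4],0.235]])

```text
time_s: 5.98
ee_pos: [530.1, 109.8, 150.0]
orientation: [3.14, 0.002, -0.487]
wrist_force: [-0.7, 0.3, -2.5]
gripper_width: 0.193
grasp_force: 50.0
```

```bash
python3 - <<'E'
from h import *
to(529.7,114.4,150,-.489)
c=optics.camera("wrist"); im=c["pixels"].copy(); np.save("w3.npy",c,allow_pickle=True)
for n,lo,hi in(("yel",(20,110,90),(35,255,255)),("grn",(45,110,60),(80,255,255))):
    o,l=seg(c,lo,hi); print(n,[(int(q[0]),q[1].round(1),atz(c,q[1],180).round(1)) for q in o[:3]])
for a in np.arange(0,360,15):
    q=proj(c,[[631.5+38*np.cos(np.radians(a)),156.5+38*np.sin(np.radians(a)),180]])[0]
    cv2.circle(im,(int(q[0]),int(q[1])),2,(0,0,255),-1)
cv2.imwrite("pics/w3.png",im)
E
```

```text
t 5.975 ee [530.1 109.8 150. ] yaw -0.487 F [-0.7  0.3 -2.5] T [0.17 0.23 0.01]
shift -2.5 -3.8 -0.0 roll 0.002
yel [(1458, array([ 91.6, 231.3]), array([606.4, 165.6, 180. ])), (244, array([384.6, 430.6]), array([472.2, 108.6, 180. ])), (228, array([256.7, 433.3]), array([497.5, 159.1, 180. ]))]
grn [(1735, array([149.5, 202.2]), array([605.4, 140.2, 180. ]))]
```

View pics/w3.png

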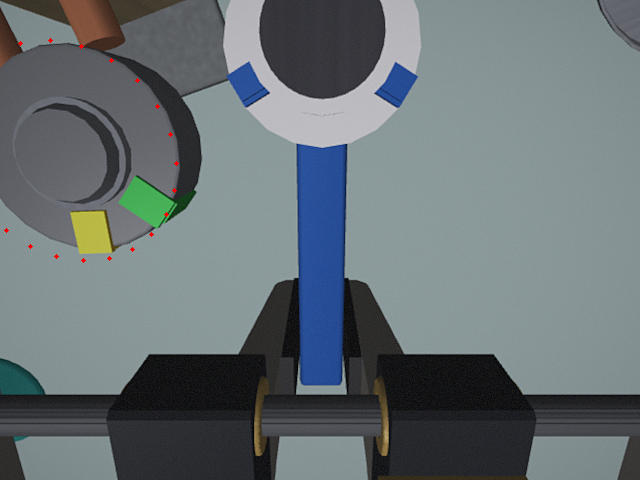

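The wrist view shows the head's top disc at the left (centre about (75,148)), yellow at (92,231), green at (150,202), and the bowl level and centred in the grip. The real disc looks slightly smaller than the nominal circle I projected, so the head is probably low. I'll fit its rim.

```bash
cat > fit.py <<'E'
from h import *
from scipy.optimize import least_squares
from scipy.ndimage import map_coordinates
def fit(c,angs,x0,fixz=None,win=12,R0=38):
    g=cv2.GaussianBlur(cv2.cvtColor(c["pixels"],cv2.COLOR_BGR2GRAY),(5,5),0).astype(float)
    p=np.array(x0,float)
    for it in range(4):
        obs=[];A=[]
        for a in angs:
            u=np.array([np.cos(np.radians(a)),np.sin(np.radians(a)),0]); ctr=np.array([p[0],p[1],p[2]])
            q0=proj(c,ctr+R0*u)[0]; n=q0-proj(c,ctr+(R0-5)*u)[0]; n/=np.linalg.norm(n)
            s=np.arange(-win,win+.1,.5); L=q0+s[:,None]*n
            if (L<2).any() or (L[:,0]>637).any() or (L[:,1]>477).any(): continue
            v=map_coordinates(g,[L[:,1],L[:,0]],order=1); d=np.abs(np.gradient(v)); k=d.argmax()
            if d[k]<1.2: continue
            obs.append(L[k]);A.append(u)
        A=np.array(A);obs=np.array(obs)
        f=lambda x:(proj(c,np.array([x[0],x[1],x[2] if fixz is None else fixz])+R0*A)-obs).ravel()
        r=least_squares(f,p,loss="soft_l1"); p=r.x; win=max(6,win-2)
        if fixz is not None: p[2]=fixz
    return p,len(obs),np.sqrt(np.mean(r.fun**2))
E
python3 - <<'E'
from fit import *
to(529.7,114.4,150,-.489)
c=optics.camera("wrist"); t=optics.camera("top")
A=[a for a in range(0,360,4) if not(140<a<165 or 190<a<217)]
W=[a for a in A if 110<a or a<-10]
for z in(None,174,180,186): print("wrist",z,fit(c,W,(631,154,180),z,14))
for z in(174,180,186): print("top",z,fit(t,[a for a in A if 60<a<300],(631,156,z),z,5))
for n,lo,hi in(("yel",(20,110,90),(35,255,255)),("grn",(45,110,60),(80,255,255))):
    for cc in(c,t):
        o,l=seg(cc,lo,hi); print(n,[atz(cc,o[0][1],z).round(1)[:2] for z in(174,180,186)])
E
```

```text
t 6.025 ee [530.4 109.6 150.3] yaw -0.4876 F [-0.4  0.  -1.9] T [ 0.19  0.18 -0.07]
shift -2.8 -3.9 0.3 roll 0.0014
wrist None (array([633.73850874, 158.51156083, 169.23731408]), 49, np.float64(1.222753301632957))
wrist 174 (array([632.63933545, 156.78482838, 174.        ]), 49, np.float64(2.2502195641681215))
wrist 180 (array([630.64146819, 154.74726013, 180.        ]), 40, np.float64(3.557296738502919))
wrist 186 (array([627.30681374, 151.73427425, 186.        ]), 35, np.float64(3.673832954140843))
top 174 (array([631.03027681, 156.91867246, 174.        ]), 45, np.float64(1.090878642654959))
top 180 (array([631.01129127, 156.15050681, 180.        ]), 44, np.float64(1.1222345119580268))
top 186 (array([630.67920556, 155.81654917, 186.        ]), 44, np.float64(1.0983232841137047))
yel [array([606.6, 169.7]), array([606.4, 165.6]), array([606.3, 161.6])]
yel [array([607.6, 171. ]), array([607.1, 170.5]), array([606.7, 170. ])]
grn [array([605.6, 143.2]), array([605.5, 140.2]), array([605.4, 137.2])]
grn [array([604.8, 145.4]), array([604.4, 145. ]), array([604. , 144.7])]
```

```bash
python3 - <<'E'
from fit import *
s=monitor.observe(); c=optics.camera("wrist"); to(0,0,0,0)
p=np.array(s["ee_pos"]); w=s["orientation"][2]; X=np.array([np.cos(w),np.sin(w)]);Y=np.array([np.sin(w),-np.cos(w)])
o,l=seg(c,(105,110,40),(130,255,255))
for q in o[:4]:
    ys,xs=np.where(l==q[2]); P3=atz(c,q[1],p[2]+49)[:2]-p[:2]; print(q[0],q[1].round(1),xs.min(),xs.max(),ys.min(),ys.max(),"tool",(P3@X).round(1),(P3@Y).round(1))
h=o[0]; ys,xs=np.where(l==h[2]); 
for v in(180,230,270): 
    uu=xs[ys==v].mean(); P3=atz(c,(uu,v),p[2]+30)[:2]-p[:2]; print("handle",v,(P3@X).round(1),(P3@Y).round(1))
E
```

```text
t 6.175 ee [530.8 109.6 150.9] yaw -0.4882 F [-0.2  1.4 -2.3] T [0.16 0.22 0.01]
shift -417.4 345.8 150.9 roll -0.4882
11040 [321.  261.9] 297 346 144 384 tool 36.2 0.3
963 [246.5  84.4] 227 268 62 106 tool 91.1 -21.1
960 [396.7  85.1] 376 416 63 106 tool 90.8 22.4
handle 180 60.3 0.4
handle 230 41.6 0.4
handle 270 25.6 0.3
```

Request:
servo_tool(series=[[[-50,0,0],0],[[-100,-5,0],0],[[-137,-45,20],-0.012],[[-137,-87,60],-0.012],[[-137,-87,90],-0.012]])

```text
time_s: 6.8
ee_pos: [451.0, 253.1, 60.0]
orientation: [-3.141, -0.0, -0.473]
wrist_force: [0.4, 0.1, -2.5]
gripper_width: 0.192
grasp_force: 50.0
```

Request:
servo_tool(series=[[[0,0,0],0],[[0,0,0],0],[[0,0,0],0]])

```text
time_s: 7.18
ee_pos: [452.1, 251.3, 63.0]
orientation: [-3.139, -0.003, -0.476]
wrist_force: [0.3, -0.2, -2.2]
gripper_width: 0.19
grasp_force: 50.0
```

```bash
python3 -c "
from h import *
to(539.8,204.6,60,-.4765)"
```

```text
t 7.175 ee [452.1 251.3  63. ] yaw -0.4761 F [ 0.3 -0.2 -2.2] T [ 0.17  0.2  -0.  ]
shift 99.4 1.3 3.0 roll 0.0004
```

Request:
servo_tool(series=[[[40,0,0],0],[[75,1,0],0],[[99,1.3,0],0],[[99,1.3,0],0],[[99,1.3,0],0]])

```text
time_s: 7.8
ee_pos: [537.6, 205.2, 61.6]
orientation: [-3.141, 0.0, -0.475]
wrist_force: [-0.6, 0.5, -2.6]
gripper_width: 0.189
grasp_force: 50.0
```

```bash
python3 - <<'E'
from fit import *
to(539.8,204.6,60,-.4765)
s=monitor.observe(); p=np.array(s["ee_pos"]); w=s["orientation"][2]; X=np.array([np.cos(w),np.sin(w)]);Y=np.array([np.sin(w),-np.cos(w)])
c=optics.camera("wrist")
for n,lo,hi in(("yel",(20,110,90),(35,255,255)),("grn",(45,110,60),(80,255,255))):
    o,l=seg(c,lo,hi); q=atz(c,o[0][1],174)[:2]-p[:2];ys,xs=np.where(l==o[0][2]); print(n,o[0][0],o[0][1],xs.min(),xs.max(),ys.min(),ys.max(),"tool",q@X,q@Y)
A=[a for a in range(90,300,4) if not(140<a<165 or 190<a<217)]
for z in(None,174,177,172): print(fit(c,A,(632,156.5,174),z,30))
cv2.imwrite("pics/w4.png",c["pixels"])
E
```

```text
t 7.8 ee [537.6 205.2  61.6] yaw -0.4753 F [-0.6  0.5 -2.6] T [0.1  0.18 0.01]
shift 2.2 -0.5 1.6 roll 0.0012
yel 10324 [313.37630763 151.5978303 ] 266 358 93 211 tool 77.47274760700546 -0.644381924692393
grn 12551 [477.82160784  68.90120309] 401 555 0 145 tool 88.59122987245907 22.03828951299681
(array([633.36945961, 156.92123609, 170.05776423]), 23, np.float64(1.1869318051608175))
(array([633.37998661, 155.58230744, 174.        ]), 22, np.float64(5.734541106222618))
(array([633.33843799, 154.45867401, 177.        ]), 20, np.float64(5.38597271039659))
(array([633.39007618, 156.3004536 , 172.        ]), 22, np.float64(3.078212435919544))
```

View pics/w4.png

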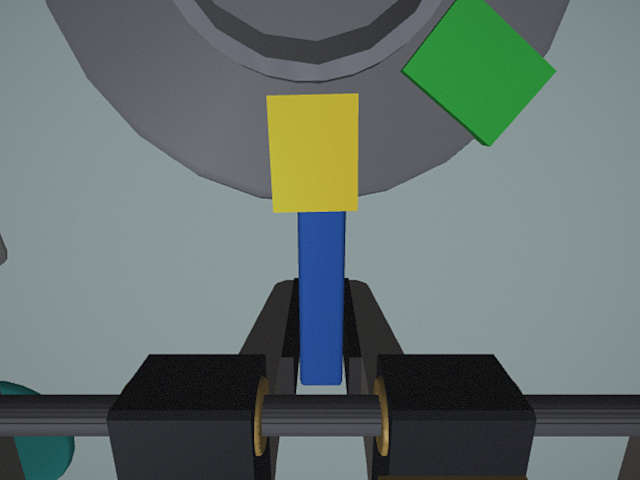

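The yellow mark (313,152) is in line with the handle (u≈321), within about 1°, and green is at (478,69). I'll make a small correction, then rise slowly.

Request:
servo_tool(series=[[[2.6,-0.7,0],-0.01],[[2.6,-0.7,-8],-0.01],[[2.6,-0.7,-16],-0.01],[[2.6,-0.7,-19],-0.01],[[2.6,-0.7,-19],-0.01]])

```text
time_s: 8.48
ee_pos: [540.9, 204.4, 80.6]
orientation: [-3.141, -0.001, -0.465]
wrist_force: [-0.4, -0.1, -1.8]
gripper_width: 0.195
grasp_force: 50.0
```

Request:
servo_tool(series=[[[0,0,-1],0],[[0,0,-2],0],[[0,0,-3],0],[[0,0,-3],0]])

```text
time_s: 8.98
ee_pos: [540.7, 204.4, 83.2]
orientation: [-3.142, -0.0, -0.465]
wrist_force: [0.4, -0.0, -1.6]
gripper_width: 0.188
grasp_force: 50.0
```

Request:
servo_tool(series=[[[0,0,-1],0],[[0,0,-2],0],[[0,0,-3],0],[[0,0,-3],0]])

```text
time_s: 9.48
ee_pos: [540.7, 204.4, 86.3]
orientation: [-3.141, -0.0, -0.465]
wrist_force: [0.1, -0.5, -2.1]
gripper_width: 0.19
grasp_force: 50.0
```

Request:
servo_tool(series=[[[0,0,-1],0],[[0,0,-2],0],[[0,0,-3],0],[[0,0,-3],0]])

```text
time_s: 9.98
ee_pos: [540.7, 204.4, 89.3]
orientation: [-3.141, -0.0, -0.465]
wrist_force: [-0.1, 0.2, -3.0]
gripper_width: 0.19
grasp_force: 50.0
```

Request:
servo_tool(series=[[[0,0,-1],0],[[0,0,-2],0],[[0,0,-2],0]])

```text
time_s: 10.35
ee_pos: [540.7, 204.4, 91.2]
orientation: [-3.141, -0.0, -0.465]
wrist_force: [-0.6, 0.1, -2.4]
gripper_width: 0.192
grasp_force: 50.0
```

```bash
python3 -c "
from h import *
to(540.7,204.4,93,-.465)"
```

```text
t 10.35 ee [540.7 204.4  91.2] yaw -0.4652 F [-0.6  0.1 -2.4] T [ 0.2   0.21 -0.02]
shift -0.0 0.0 -1.8 roll -0.0002
```

Request:
servo_tool(series=[[[0,0,-1],0],[[0,0,-2],0],[[0,0,-2],0]])

```text
time_s: 10.72
ee_pos: [540.7, 204.4, 93.2]
orientation: [-3.141, -0.0, -0.465]
wrist_force: [0.4, -0.6, -2.9]
gripper_width: 0.193
grasp_force: 50.0
```

```bash
python3 -c "
from h import *
to(540.7,204.4,93,-.465)"
```

```text
t 10.725 ee [540.7 204.4  93.2] yaw -0.4652 F [ 0.4 -0.6 -2.9] T [0.16 0.21 0.03]
shift -0.0 -0.0 0.2 roll -0.0002
```

Request:
servo_tool(series=[[[0,0,-1],0],[[0,0,-2],0],[[0,0,-2],0]])

```text
time_s: 11.1
ee_pos: [540.7, 204.4, 95.3]
orientation: [-3.141, -0.0, -0.465]
wrist_force: [0.3, -0.2, -2.1]
gripper_width: 0.194
grasp_force: 50.0
```

```bash
python3 -c "
from h import *
to(540.7,204.4,93,-.465)"
```

```text
t 11.1 ee [540.7 204.4  95.3] yaw -0.4652 F [ 0.3 -0.2 -2.1] T [0.17 0.19 0.03]
shift -0.0 -0.0 2.3 roll -0.0002
```

Request:
servo_tool(series=[[[0,0,-1],0],[[0,0,-2],0],[[0,0,-2],0]])

```text
time_s: 11.48
ee_pos: [540.7, 204.4, 97.3]
orientation: [-3.141, -0.0, -0.465]
wrist_force: [0.6, -0.6, -2.0]
gripper_width: 0.193
grasp_force: 50.0
```

```bash
python3 -c "
from h import *
to(540.7,204.4,93,-.465)"
```

```text
t 11.475 ee [540.7 204.4  97.3] yaw -0.4652 F [ 0.6 -0.6 -2. ] T [ 0.16  0.23 -0.05]
shift -0.0 -0.0 4.3 roll -0.0002
```

Request:
servo_tool(series=[[[0,0,-1],0],[[0,0,-2],0],[[0,0,-2],0]])

```text
time_s: 11.85
ee_pos: [540.7, 204.4, 99.3]
orientation: [-3.141, -0.0, -0.465]
wrist_force: [0.7, 0.3, -2.8]
gripper_width: 0.195
grasp_force: 50.0
```

```bash
python3 -c "
from h import *
to(540.7,204.4,93,-.465)"
```

```text
t 11.85 ee [540.7 204.4  99.3] yaw -0.4652 F [ 0.7  0.3 -2.8] T [ 0.17  0.2  -0.  ]
shift -0.0 0.0 6.3 roll -0.0002
```

Request:
servo_tool(series=[[[0,0,-1],0],[[0,0,-2],0],[[0,0,-2],0]])

```text
time_s: 12.22
ee_pos: [540.5, 204.4, 101.0]
orientation: [3.141, 0.0, -0.465]
wrist_force: [0.4, -0.4, -3.1]
gripper_width: 0.192
grasp_force: 50.0
```

```bash
python3 - <<'E'
from fit import *
to(540.7,204.4,93,-.465)
c=optics.camera("scene"); cv2.imwrite("pics/s1.png",cv2.resize(c["pixels"][180:280,320:480],None,fx=5,fy=5,interpolation=cv2.INTER_CUBIC))
F=[]
for i in range(6):
    optics.camera("wrist"); s=monitor.observe(); F.append(np.r_[s["wrist_force"],s["torque"]])
print(np.mean(F,0).round(3),np.std(F,0).round(2))
E
```

```text
t 12.225 ee [540.5 204.4 101. ] yaw -0.4652 F [ 0.4 -0.4 -3.1] T [ 0.18  0.26 -0.01]
shift 0.2 -0.1 8.0 roll -0.0002
[-0.237  0.226 -3.251  0.2    0.281 -0.017] [0.26 0.31 0.37 0.03 0.03 0.02]
```

View pics/s1.png

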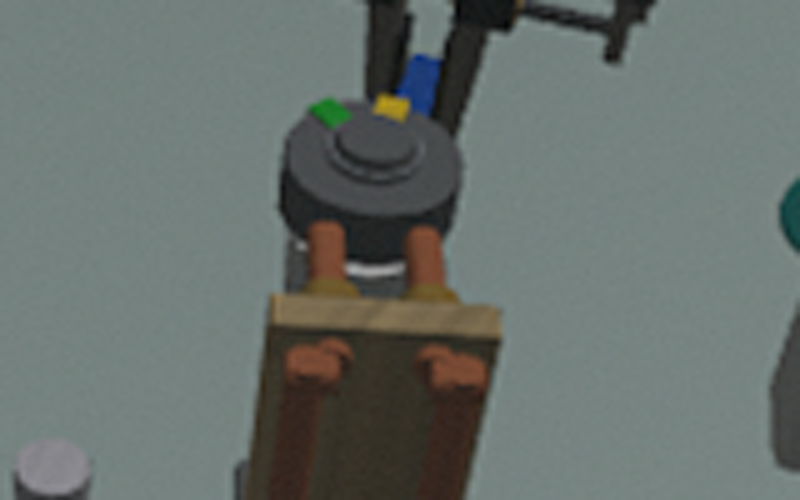

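Fz rose by about 1 N and the moment by about 0.09 N·m, both consistent with a load on the bowl's axis, so the neck is touching the seal and the lugs have passed the ledges. I'll keep rising until the hard stop can be felt.

Request:
servo_tool(series=[[[0,0,-1],0],[[0,0,-2],0],[[0,0,-3],0],[[0,0,-3],0]])

```text
time_s: 13.08
ee_pos: [540.5, 204.4, 104.1]
orientation: [3.142, 0.0, -0.465]
wrist_force: [0.3, 0.8, -3.4]
gripper_width: 0.19
grasp_force: 50.0
```

```bash
cat > f.py <<'E'
from h import *
F=[]
for i in range(5):
    optics.camera("top"); s=monitor.observe(); F.append(np.r_[s["wrist_force"],s["torque"],s["ee_pos"]])
m=np.mean(F,0); w=s["orientation"][2]; X=np.array([np.cos(w),np.sin(w)]);Y=np.array([np.sin(w),-np.cos(w)])
print(round(s["time_s"],2),"F",m[:3].round(2),"T",m[3:6].round(3),"ee",m[6:].round(2),"rpy",np.round(s["orientation"],4),"Ftool",(m[:2]@X).round(2),(m[:2]@Y).round(2),"Ttool",(m[3:5]@X).round(3),(m[3:5]@Y).round(3))
E
python3 f.py
```

```text
13.32 F [-0.66  0.47 -3.64] T [ 0.239  0.367 -0.021] ee [540.49 204.38 104.02] rpy [ 3.1415e+00  2.0000e-04 -4.6520e-01] Ftool -0.8 -0.13 Ttool 0.049 -0.435
```

Request:
servo_tool(series=[[[0,0,-1],0],[[0,0,-2],0],[[0,0,-2],0]])

```text
time_s: 13.7
ee_pos: [540.5, 204.4, 106.1]
orientation: [3.142, 0.0, -0.465]
wrist_force: [-0.8, 0.0, -3.8]
gripper_width: 0.191
grasp_force: 50.0
```

```bash
python3 f.py
```

```text
13.95 F [-0.78  0.38 -4.2 ] T [ 0.261  0.448 -0.001] ee [540.52 204.38 106.05] rpy [ 3.1415e+00  2.0000e-04 -4.6520e-01] Ftool -0.87 0.01 Ttool 0.032 -0.518
```

Request:
servo_tool(series=[[[-0.4,0,-0.4],0],[[-0.8,0,-0.8],0],[[-0.8,0,-0.8],0]])

```text
time_s: 14.32
ee_pos: [540.3, 204.6, 107.2]
orientation: [-3.141, -0.001, -0.465]
wrist_force: [1.1, -1.0, -4.4]
gripper_width: 0.187
grasp_force: 50.0
```

```bash
python3 f.py
```

```text
14.57 F [ 0.93 -0.74 -4.03] T [ 0.171  0.182 -0.003] ee [540.14 204.67 107.04] rpy [-3.1414e+00 -3.0000e-04 -4.6520e-01] Ftool 1.16 0.25 Ttool 0.071 -0.24
```

Only friction from the seal shows sideways, with no wall contact, and the seal is pressed about 7–8 mm. Starting the twist about the bowl's axis.

Request:
servo_tool(series=[[[0.1,4.2,0],-0.04],[[0.3,8.3,0],-0.08],[[0.7,12.4,0],-0.12],[[1.2,15.5,0],-0.15],[[1.2,15.5,0],-0.15]])

```text
time_s: 15.2
ee_pos: [533.7, 190.4, 106.8]
orientation: [3.142, 0.001, -0.315]
wrist_force: [-0.2, 0.6, -4.6]
gripper_width: 0.191
grasp_force: 50.0
```

```bash
python3 f.py
```

```text
15.45 F [-0.37  0.69 -4.47] T [0.28  0.462 0.063] ee [533.74 190.45 106.78] rpy [ 3.1413e+00  6.0000e-04 -3.1530e-01] Ftool -0.56 -0.54 Ttool 0.123 -0.526
```

Request:
servo_tool(series=[[[0.1,4.2,0],-0.04],[[0.3,8.3,0],-0.08],[[0.7,12.4,0],-0.12],[[1.3,16.6,0],-0.16],[[2.1,20.7,0],-0.2]])

```text
time_s: 16.08
ee_pos: [529.6, 170.0, 106.9]
orientation: [-3.142, -0.0, -0.114]
wrist_force: [0.8, 1.5, -3.0]
gripper_width: 0.19
grasp_force: 50.0
```

```bash
python3 f.py
```

```text
16.32 F [-0.13  0.25 -4.46] T [0.122 0.389 0.043] ee [529.64 169.85 106.92] rpy [ 3.1413e+00 -1.0000e-04 -1.1590e-01] Ftool -0.16 -0.23 Ttool 0.077 -0.4
```

Request:
servo_tool(series=[[[0.1,4.2,0],-0.04],[[0.3,8.3,0],-0.08],[[0.7,12.4,0],-0.12],[[1.3,16.6,0],-0.16],[[2.1,20.7,0],-0.2]])

```text
time_s: 16.95
ee_pos: [529.2, 149.3, 106.9]
orientation: [-3.142, 0.0, 0.086]
wrist_force: [-0.5, 1.9, -3.9]
gripper_width: 0.19
grasp_force: 50.0
```

```bash
python3 f.py
```

```text
17.2 F [-0.33  0.28 -4.07] T [0.063 0.428 0.029] ee [529.3  149.14 106.89] rpy [3.1414e+00 1.0000e-04 8.4000e-02] Ftool -0.31 -0.31 Ttool 0.099 -0.421
```

Request:
servo_tool(series=[[[0.1,4.2,0],-0.04],[[0.3,8.3,0],-0.08],[[0.7,12.4,0],-0.12],[[1.3,16.6,0],-0.16],[[2.1,20.7,0],-0.2]])

```text
time_s: 17.82
ee_pos: [533.0, 128.9, 106.8]
orientation: [-3.141, 0.0, 0.286]
wrist_force: [-0.0, 0.2, -4.8]
gripper_width: 0.192
grasp_force: 50.0
```

```bash
python3 f.py
```

```text
18.07 F [-0.29  0.69 -4.46] T [-0.052  0.427  0.027] ee [533.15 128.7  106.89] rpy [3.1413e+00 1.0000e-04 2.8390e-01] Ftool -0.08 -0.74 Ttool 0.07 -0.424
```

Request:
servo_tool(series=[[[0.05,3.1,0],-0.03],[[0.2,6.2,0],-0.06],[[0.4,9.3,0],-0.09],[[0.75,12.4,0],-0.12],[[0.75,12.4,0],-0.12]])

```text
time_s: 18.7
ee_pos: [537.5, 116.8, 106.9]
orientation: [3.141, 0.0, 0.405]
wrist_force: [0.1, 0.2, -4.9]
gripper_width: 0.195
grasp_force: 50.0
```

```bash
python3 f.py
```

```text
18.95 F [-0.36 -0.22 -4.6 ] T [-0.155  0.383  0.001] ee [537.44 116.9  106.95] rpy [ 3.1412e+00 -1.0000e-04  4.0460e-01] Ftool -0.41 0.06 Ttool 0.008 -0.413
```

Request:
servo_tool(series=[[[0,1,0],-0.01],[[0,2.1,0],-0.02],[[0.05,3.1,0],-0.03],[[0.1,4.2,0],-0.04],[[0.1,4.2,0],-0.04]])

```text
time_s: 19.58
ee_pos: [539.1, 113.3, 106.9]
orientation: [-3.141, 0.0, 0.445]
wrist_force: [0.4, 1.4, -3.7]
gripper_width: 0.189
grasp_force: 50.0
```

```bash
python3 f.py
```

```text
19.82 F [-0.45  0.95 -4.87] T [-0.063  0.392  0.077] ee [539.06 113.3  106.89] rpy [-3.1415e+00  1.0000e-04  4.4480e-01] Ftool 0.0 -1.05 Ttool 0.111 -0.381
```

Request:
servo_tool(series=[[[0,1,0],-0.01],[[0,2.1,0],-0.02],[[0,2.1,0],-0.02]])

```text
time_s: 20.2
ee_pos: [540.1, 111.2, 106.9]
orientation: [3.141, -0.0, 0.465]
wrist_force: [-0.7, -0.0, -4.4]
gripper_width: 0.19
grasp_force: 50.0
```

```bash
python3 f.py
```

```text
20.45 F [-0.16  0.28 -4.43] T [-0.123  0.36   0.044] ee [540.08 111.27 106.95] rpy [ 3.1414e+00 -1.0000e-04  4.6480e-01] Ftool -0.01 -0.33 Ttool 0.051 -0.377
```

Request:
servo_tool(series=[[[0,1,0],-0.01],[[0,2.1,0],-0.02],[[0,2.1,0],-0.02]])

```text
time_s: 20.82
ee_pos: [541.1, 109.4, 107.0]
orientation: [3.142, -0.0, 0.485]
wrist_force: [0.0, 0.8, -4.9]
gripper_width: 0.194
grasp_force: 50.0
```

```bash
python3 f.py
```

```text
21.07 F [ 0.41  0.74 -4.25] T [-0.095  0.276 -0.054] ee [541.04 109.47 106.96] rpy [ 3.1415e+00 -2.0000e-04  4.8480e-01] Ftool 0.71 -0.47 Ttool 0.045 -0.288
```

Request:
servo_tool(series=[[[0,1,0],-0.01],[[0,2.1,0],-0.02],[[0,2.1,0],-0.02]])

```text
time_s: 21.45
ee_pos: [542.0, 107.8, 106.9]
orientation: [-3.141, -0.0, 0.505]
wrist_force: [-0.0, 1.4, -4.0]
gripper_width: 0.191
grasp_force: 50.0
```

```bash
python3 f.py
```

```text
21.7 F [ 0.4   2.21 -4.43] T [ 0.154  0.282 -0.159] ee [541.96 107.78 106.95] rpy [-3.1415e+00 -2.0000e-04  5.0480e-01] Ftool 1.42 -1.74 Ttool 0.271 -0.172
```

Request:
servo_tool(series=[[[0,1,0],-0.01],[[0,2.1,0],-0.02],[[0,2.1,0],-0.02]])

```text
time_s: 22.08
ee_pos: [542.8, 106.2, 106.9]
orientation: [-3.141, -0.0, 0.525]
wrist_force: [0.4, 4.6, -3.4]
gripper_width: 0.194
grasp_force: 50.0
```

```bash
python3 f.py
```

```text
22.32 F [-0.23  4.75 -3.98] T [ 0.562  0.311 -0.303] ee [542.82 106.18 106.89] rpy [-3.1408e+00 -2.0000e-04  5.2470e-01] Ftool 2.18 -4.23 Ttool 0.642 0.013
```

The stop is felt at about 55°. Easing back slightly and lowering into the pockets.

Request:
servo_tool(series=[[[0,-1.6,0],0.015],[[0,-1.6,1],0.015],[[0,-1.6,2],0.015],[[0,-1.6,3],0.015],[[0,-1.6,3],0.015]])

```text
time_s: 22.95
ee_pos: [542.9, 107.2, 104.8]
orientation: [3.141, -0.002, 0.51]
wrist_force: [-2.7, 2.7, 4.2]
gripper_width: 0.191
grasp_force: 50.0
```

```bash
python3 f.py
```

```text
23.2 F [-2.08  3.28  4.77] T [ 0.602 -0.078 -0.086] ee [542.88 107.16 104.66] rpy [ 3.1408e+00 -1.7000e-03  5.0970e-01] Ftool -0.21 -3.88 Ttool 0.487 0.362
```

Request:
servo_tool(series=[[[0,0,0.5],0],[[0,0,1],0],[[0,0,1],0]])

```text
time_s: 23.58
ee_pos: [543.1, 107.2, 103.8]
orientation: [3.141, -0.002, 0.51]
wrist_force: [-1.7, 3.2, 7.2]
gripper_width: 0.193
grasp_force: 50.0
```

```bash
python3 f.py
```

```text
23.82 F [-2.34  2.95  7.  ] T [ 0.699 -0.265 -0.073] ee [543.06 107.19 103.78] rpy [ 3.1406e+00 -2.0000e-03  5.0980e-01] Ftool -0.6 -3.72 Ttool 0.481 0.572
```

Request:
servo_tool(series=[[[0,-1,-0.5],0.01],[[0,-2.2,-1],0.021],[[0,-2.2,-1],0.021]])

```text
time_s: 24.2
ee_pos: [541.2, 108.9, 103.4]
orientation: [3.141, -0.0, 0.489]
wrist_force: [4.1, 1.7, -0.5]
gripper_width: 0.193
grasp_force: 50.0
```

```bash
python3 f.py
```

```text
24.45 F [ 3.83  1.92 -1.54] T [ 0.236 -0.394 -0.096] ee [541.14 108.91 103.57] rpy [3.1415e+00 1.0000e-04 4.8870e-01] Ftool 4.29 0.1 Ttool 0.023 0.458
```

Request:
servo_tool(series=[[[0.6,0,0],0],[[1.2,0,0],0],[[1.2,0,0],0]])

```text
time_s: 24.82
ee_pos: [541.2, 109.3, 103.4]
orientation: [-3.141, 0.002, 0.489]
wrist_force: [-1.0, -1.2, -1.4]
gripper_width: 0.193
grasp_force: 50.0
```

```bash
python3 f.py
```

```text
25.07 F [-1.21 -1.76 -1.89] T [-0.341  0.346 -0.158] ee [541.29 109.35 103.4 ] rpy [-3.1411e+00  1.9000e-03  4.8880e-01] Ftool -1.89 0.99 Ttool -0.138 -0.466
```

Request:
servo_tool(series=[[[0,0,0.5],0],[[0,0,1],0],[[0,0,1],0]])

```text
time_s: 25.45
ee_pos: [541.7, 109.5, 102.8]
orientation: [-3.141, 0.001, 0.489]
wrist_force: [-4.8, -2.6, -0.4]
gripper_width: 0.194
grasp_force: 50.0
```

```bash
python3 f.py
```

```text
25.7 F [-4.2  -2.92 -0.43] T [-0.472  0.653 -0.132] ee [541.68 109.49 102.85] rpy [-3.1414e+00  1.1000e-03  4.8890e-01] Ftool -5.08 0.6 Ttool -0.11 -0.798
```

Request:
servo_tool(series=[[[-0.7,0,0],0],[[-0.7,0,0.5],0],[[-0.7,0,1],0],[[-0.7,0,1],0]])

```text
time_s: 26.2
ee_pos: [541.8, 109.4, 102.4]
orientation: [3.141, -0.001, 0.489]
wrist_force: [-3.3, -1.7, 2.1]
gripper_width: 0.191
grasp_force: 50.0
```

```bash
python3 f.py; python3 - <<'E'
from h import *
c=optics.camera("wrist"); cv2.imwrite("pics/w5.png",c["pixels"])
E
```

```text
26.45 F [-3.17 -1.31  2.25] T [-0.141  0.384 -0.106] ee [541.84 109.41 102.3 ] rpy [ 3.1413e+00 -9.0000e-04  4.8880e-01] Ftool -3.42 -0.33 Ttool 0.056 -0.405
```

View pics/w5.png

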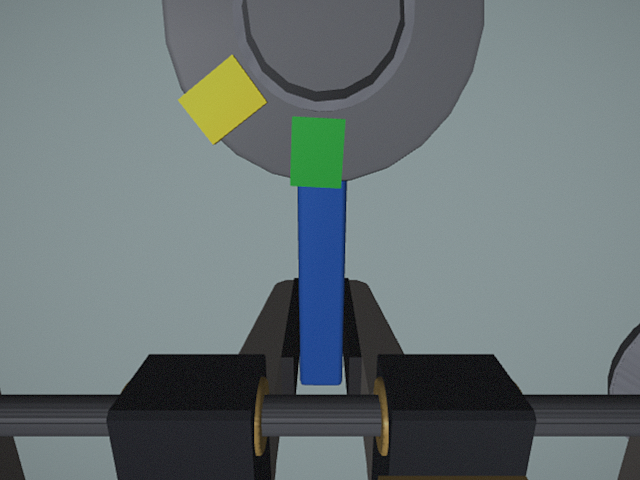

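The handle sits under and just past the green mark at (318,152). TCP height 102.3 mm matches the locked height, and the head now carries the weight. I'll relax the grip, then open.

Request:
servo_tool(series=[[[-0.5,0,0],0],[[-0.5,0,0],0],[[-0.5,0,0],0]], squeeze=5)

```text
time_s: 26.88
ee_pos: [541.8, 109.3, 102.3]
orientation: [3.141, -0.002, 0.489]
wrist_force: [1.2, 0.9, 0.6]
gripper_width: 0.198
grasp_force: 5.0
```

```bash
python3 f.py
```

```text
27.12 F [2.05 1.76 1.02] T [ 0.282 -0.359 -0.07 ] ee [541.73 109.26 102.26] rpy [ 3.1412e+00 -1.5000e-03  4.8880e-01] Ftool 2.64 -0.59 Ttool 0.08 0.449
```

Request:
servo_tool(series=[[[0,-1.5,0],0.015],[[0,-3,0],0.03],[[0,-4,0],0.04],[[0,-4,0],0.04]])

```text
time_s: 27.62
ee_pos: [539.3, 112.6, 102.0]
orientation: [3.141, -0.0, 0.449]
wrist_force: [2.7, 0.3, 3.2]
gripper_width: 0.196
grasp_force: 5.0
```

```bash
python3 f.py
```

```text
27.88 F [2.47 0.46 2.05] T [ 0.095 -0.497 -0.021] ee [539.32 112.57 102.02] rpy [ 3.1414e+00 -3.0000e-04  4.4870e-01] Ftool 2.42 0.66 Ttool -0.13 0.489
```

Request:
servo_tool(series=[[[0,0,0],0],[[0,0,0],0],[[0,0,0],0],[[0,0,0],0]], fingers=45)

```text
time_s: 28.38
ee_pos: [538.9, 112.6, 101.7]
orientation: [-3.141, 0.001, 0.449]
wrist_force: [-0.1, -0.3, -0.0]
gripper_width: 0.489
grasp_force: 0.0
```

```bash
python3 f.py; python3 - <<'E'
from h import *
c=optics.camera("wrist"); s=monitor.observe(); p=np.array(s["ee_pos"]); w=s["orientation"][2]; X=np.array([np.cos(w),np.sin(w)]);Y=np.array([np.sin(w),-np.cos(w)])
o,l=seg(c,(105,110,40),(130,255,255)); ys,xs=np.where(l==o[0][2]); print(o[0],ys.min(),ys.max(),s["gripper_width"])
for v in range(ys.min()+10,ys.max()-10,40):
    r=xs[ys==v]; P3=atz(c,(r.mean(),v),p[2]+30)[:2]-p[:2]; print(v,r.min(),r.max(),P3@X,P3@Y)
E
```

```text
28.62 F [-0.03  0.25 -0.14] T [-0.01  -0.025  0.012] ee [539.09 112.61 101.85] rpy [-3.1416e+00  1.0000e-04  4.4880e-01] Ftool 0.08 -0.23 Ttool -0.02 0.018
(np.int32(9068), array([321.45511689, 282.18041464]), 1) 185 385 0.48912102278704883
195 298 345 54.50573112035292 0.21029230806247903
235 299 345 39.34383892892256 0.37696230968691213
275 299 344 23.211558609268675 0.16855804002108538
315 300 343 6.011562393882127 0.1456199274344846
355 300 342 -12.365048972260967 -0.08496017594361091
```

The bowl hangs free with no force on the tool. Retreating straight up.

Request:
servo_tool(series=[[[0,0,-10],0],[[0,0,-30],0],[[-20,0,-60],0],[[-60,0,-90],0],[[-60,0,-90],0]])

```text
time_s: 29.3
ee_pos: [485.9, 86.0, 195.4]
orientation: [3.138, -0.005, 0.448]
wrist_force: [-0.5, 1.1, -0.1]
gripper_width: 0.49
grasp_force: 0.0
```

```bash
python3 f.py; python3 - <<'E'
from h import *
t=optics.camera("top"); c=optics.camera("scene")
a=cv2.resize(t["pixels"][190:320,200:360],(400,325),interpolation=cv2.INTER_CUBIC); b=cv2.resize(c["pixels"][180:310,320:480],(400,325),interpolation=cv2.INTER_CUBIC)
cv2.imwrite("pics/e.png",np.hstack([a,b]))
E
```

```text
29.55 F [ 0.22 -0.12 -0.33] T [-0.013 -0.012  0.024] ee [485.37  86.68 191.92] rpy [-3.1405e+00  1.6000e-03  4.4900e-01] Ftool 0.14 0.2 Ttool -0.017 0.005
```

View pics/e.png

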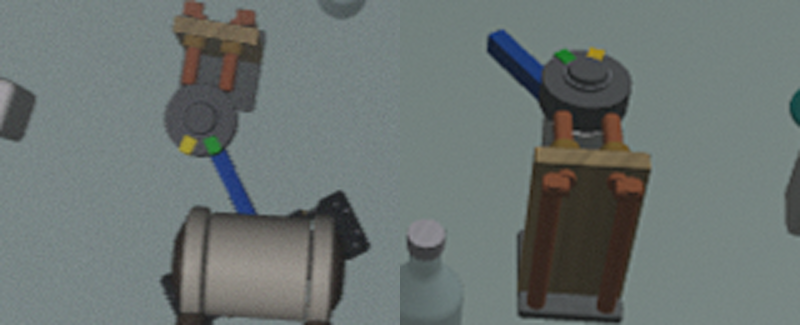

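The final views show the bowl hanging from the head, with the handle under the green mark at about (213,145) in the left half. The gripper is clear and the neighbours in these crops are undisturbed. Handing in.

```bash
python3 -c "
from h import *
print(env.sign_off())"
```

```text
the job is handed in; nothing more can be done
None
```

The bowl is locked in the filter head with its handle at the green mark and hangs free of the gripper; I handed the job in at about 30 s, but the sign-off returned no verdict.

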